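Hand-spin the banding wheel, then load it

TASK

The banding wheel's height has just been reset: check that it turns freely. With closed fingertips resting lightly on the top of its round head (never leaning hard on it), draw the head anticlockwise, seen from above, through a full turn; then give it a spin the same way and let go so that it runs on by itself. Once it has come to a standstill untouched, pick up the small green jar from the square wooden board and set it gently and upright on the middle of the head, let it go, and leave the other things alone.

Things in the scene. Friction and masses are not known exactly. Their poses are not given: they have to be found in the camera images.
- banding_wheel: Dark grey banding wheel (potter's turntable). Origin: on its upright spindle axis, at the underside of its foot (worktop level); z is up. The foot, 170 mm across, 85 mm high, is fixed to the table. On it turns a flat round head, 250 mm across. The TOP of the head stands anywhere from 121 to 133 mm above this origin: the height was set anew and is not measured, find it by touch.
- spindle (a point): Point of the foot on the turning axis, 60 mm above its underside (hidden inside). The spindle is sprung: the head sinks about 1 mm for every 3 N pressed on it and comes back up. A fingertip press of 2 to 7 N, 60 to 100 mm from the axis, carries the head round by friction; over 14 N is leaning too hard. The head (1.6 kg) coasts for one to two seconds after a spin.
- banding_wheel_wheel (a joint): Turning angle of the head in rad about the upright axis, without stops; grows anticlockwise seen from above, and counts on past a full turn (6.28). Starts between -0.3 and 0.3. A short white radial stroke (44 mm long, 70 to 114 mm from the axis) painted on the head's top shows the turning; the round brown stain beside it is off centre.
- jar_mid (a point): Small pale green lidded jar, 46 mm wide, 73 mm high with its knob, about 0.1 kg, standing loose on the board. This point is on its axis half-way up, 36.5 mm above its underside; z is up.
- bat: Square brown wooden board, 140x140x12 mm, fixed flat on the worktop; origin at the centre of its underside; the jar stands on its top, 12 mm above.
- bowl_5: Bystander, to be left alone: terracotta bowl, 82 mm wide, 30 mm high; origin at the centre of its underside.
- bowl_6: Bystander, to be left alone: white bowl, 71 mm wide, 44 mm high; origin at the centre of its underside.
- brown_cup: Bystander, to be left alone: brown clay cup, 63 mm wide, 60 mm high; origin at the centre of its underside.
- tape: Bystander, to be left alone: roll of tan paper tape lying flat, 84 mm wide, 24 mm high; origin at the centre of its underside.
- jar: The same small green jar; origin at the centre of its underside.
Things that resemble listed ones, but are neither listed nor needed, are in the scene too. What is shaped like the jar but pink or purple is not meant.

How it is judged:
By the outcome, as a careful person would: the job done as asked, in the order asked, and still so for the second after the job is handed in, with the robot touching nothing.
It also fails if it takes over 67 s, if anything falls off the work surface, if the arm or the gripper's body presses on something with over 40 N, if the wrist force passes 120 N, or if a joint passes its speed limit or range.

ROBOT

A 7-joint arm with a two-finger parallel gripper is mounted at the origin on a cart in front of the work surface, level with it; the furniture and walls round the work are solid. World frame = base frame: x ahead of the robot, y to its left, z up, the work surface at z = 0. Lengths are in m, angles in degrees, forces in N, time in s.
With the tool pointing down it reaches from about 0.425 to 0.875 m from the base axis. Payload 4.7 kg.
Tool frame: the origin (TCP) lies on the centre line of the jaws, within the pads' length; the fingertips stand 19 mm ahead of it and the grasp point (between the pads) is the TCP; z points along the fingers, y is the line along which they close (so a half turn about z gives the same grasp; the last joint's range is limited). The gripper opens to 87 mm and grips with 3 to 60 N. Pads are 19 mm wide; open, the fingers measure 117 mm over their backs; the gripper's body (75 mm by 190 mm) begins 51 mm behind the grasp point.
Start: joints at [65.953, 18.392, -4.016, 83.108, 1.295, 78.541, -3.26], TCP at [0.273, -0.59, 0.242] pointing down, gripper open.
Joint ranges: [-163.93, 163.93], [-17.29, 119.83], [-79.2, 71.16], [3.27, 140.29], [-89.18, 269.18], [5.43, 117.66], [-154.24, 154.24]. Speed limits (degrees/s): [147.25, 147.25, 180, 180, 180, 180, 180].

INTERFACE

Orientations are given as [roll, pitch, yaw] about the fixed x, y, z axes, in that order (R = Rz(yaw) Ry(pitch) Rx(roll)).
In Python, from cell import env, imaging gives the robot as it stands.
- The arm moves only by the shell command python3 -m crank 'ROWS' [OPENING] [FORCE]. ROWS is JSON, a list of rows, each an object of numbers: "x", "y", "z": the shift along the tool's x, y, z in m; "turn": the turn about the tool's z in rad. In form: [{"x": .., "y": .., "z": .., "turn": ..}, ...]. A call has 1 to 12 rows; each row is the pose to reach, as a shift and turn from the pose commanded when the call began, along the tool's axes at that moment; what a row does not reach only later rows make up. A row lasts 1/8 s, in which the tool goes at most 62.5 mm and 10.7 degrees, less where a joint would pass 70% of its speed; a pose out of reach is approached as far as the arm can. A call with a gripper value outside its range is refused whole. OPENING is the finger opening in m, from 0 to 0.087, set as the call begins (- or left out, the last holds). The fingers move at their own pace and stop on an object; FORCE is the grip in N (left out, the last holds). Time passes only in rows, so rows that repeat a pose let the fingers close. It gives the time, the measured TCP pose, the force, the opening and the grip force at its end, in the units of the state.
- env.get_obs(): the state, without advancing time (a new reading comes with each control period).
- imaging.read_camera(name): name is "side" or "top" or "wrist"; returns the picture (420x560x3 uint8, red, green, blue); there is no depth.
- imaging.get_calibration(name): a dict with "camera_matrix" (3x3 intrinsics, pixels), "position" and "attitude" of the camera in the world. Camera axes: x right, y up, looking along -z (the intrinsics and any distortion apply to the point x, -y, -z); pixel columns grow to the right and rows downward; lengths in m; the calibration is good to about 2 mm. A picture is of the moment at which its call begins: read the wrist's pose just before it. get_calibration takes no time and is no camera call; for the wrist camera it gives the pose at the moment of the call.
- env.sign_off(): hands the job in; it is judged then, once.
The state is a dict: "time_s": time; "qpos": joint angles; "joint_velocities": joint speeds; "effort": joint torques, N m; "tool_pos": TCP position; "tool_rot": TCP orientation; "force": force on the tool from outside, world axes, zero at the start; "wrist_torque": the same for the moment, N m; "grip_width": finger opening in m; "grasp_force": force on a finger pad.
Only numpy, scipy, OpenCV 4.12 (cv2) and the standard library are available. Lean on these libraries where they do the work, as an engineer would, in place of code of your own. Each camera call takes 0.05 s, during which the arm holds its last target. There are 200 camera calls.

## Working session

There is one attempt and no reset: what is moved stays moved. The work goes in short steps, Python scripts to look and compute and a shell command to move; the robot and the scene stay as the last step left them, time stands still between calls to the robot, and variables do not carry over. Pictures are saved under pics/ and viewed, at most 10 in all, crops included, and the job is handed in when it is done.

```bash
mkdir -p pics; ls; python3 - <<'E'
from cell import env, imaging
import cv2, numpy as np
a=imaging.read_camera("top"); b=imaging.read_camera("side")
cv2.imwrite("pics/top.png",a[...,::-1]); cv2.imwrite("pics/side.png",b[...,::-1])
for n in("top","side"): print(imaging.get_calibration(n))
print(env.get_obs())
E
```

```text
pics
{'camera_matrix': array([[510.43599449,   0.        , 274.05734329],
       [  0.        , 510.43599449, 202.92317668],
       [  0.        ,   0.        ,   1.        ]]), 'position': array([ 0.39677297, -0.03224423,  1.65665383]), 'attitude': array([  6.32872588,   0.50360641, -88.28873965])}
{'camera_matrix': array([[534.13214499,   0.        , 282.12472359],
       [  0.        , 534.13214499, 214.39782362],
       [  0.        ,   0.        ,   1.        ]]), 'position': array([ 0.38641757, -1.25881323,  0.92262081]), 'attitude': array([56.25598155,  1.15012672, -8.79342716])}
{'time_s': 0.1, 'qpos': array([65.9522561 , 18.43522988, -4.01747773, 83.16787459,  1.29415033,
       78.54048736, -3.25987518]), 'joint_velocities': array([ 0.02700289, -0.15479059, -0.00641607, -0.04011792, -0.05655186,
        0.01448044,  0.12315419]), 'effort': array([ 3.32671407e-04, -4.92571163e+01, -4.05580765e-01, -3.13402712e+01,
       -6.42590923e-02,  3.94133676e-02,  1.12486600e-04]), 'tool_pos': array([ 0.27300312, -0.58938103,  0.24056671]), 'tool_rot': array([-1.79901601e+02,  3.98591276e-03,  2.48591433e+01]), 'force': array([ 0.96873005, -0.15072766,  0.4950359 ]), 'wrist_torque': array([0.04051415, 0.05427852, 0.0175743 ]), 'grasp_force': 0.0, 'grip_width': 0.0872082069838071}
```

View pics/top.png

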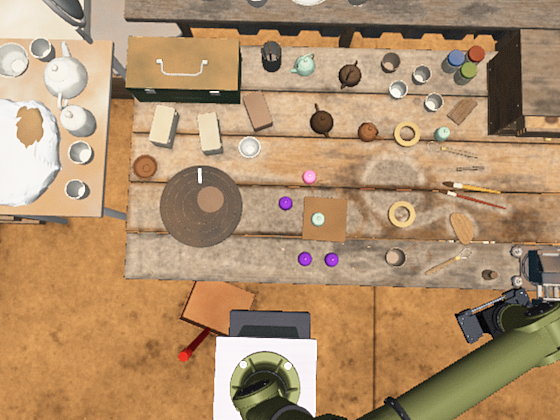

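View pics/side.png

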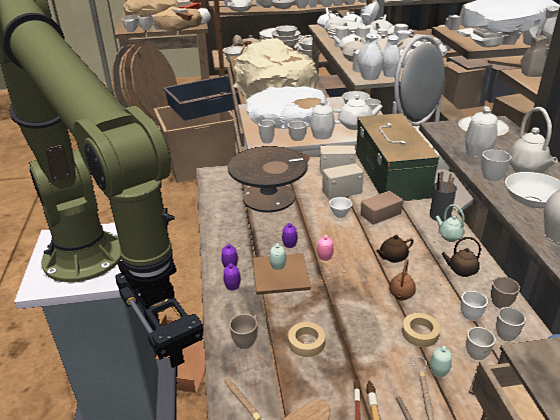

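The candidates in the top view are:
- a green jar at (319,219) on the brown square board
- a green jar at (443,133), off the board
- purple jars at (285,203), (305,259) and (332,259)
- a pink jar at (309,177)

I choose the one at (319,219). The wheel head is at about (201,206), and its white stroke at (199,175) points in +x.

```bash
cat > h.py <<'E'
from cell import env, imaging
import cv2, numpy as np
from scipy.spatial.transform import Rotation as Ro
def ray(n,uv,c=None):
    c=c or imaging.get_calibration(n); K=c['camera_matrix']
    d=np.linalg.inv(K)@[uv[0],uv[1],1]; d=d*[1,-1,-1]
    return np.array(c['position']),Ro.from_euler('xyz',c['attitude'],degrees=True).as_matrix()@d
def onz(n,uv,z,c=None):
    p,d=ray(n,uv,c); return p+d*(z-p[2])/d[2]
def pix(n,P,c=None):
    c=c or imaging.get_calibration(n)
    v=Ro.from_euler('xyz',c['attitude'],degrees=True).as_matrix().T@(np.array(P)-c['position'])*[1,-1,-1]
    q=c['camera_matrix']@v; return q[:2]/q[2]
def two(u,v):
    p,d=ray('top',u);q,e=ray('side',v)
    s=np.linalg.lstsq(np.c_[d,-e],q-p,rcond=None)[0]
    return (p+s[0]*d+q+s[1]*e)/2, np.linalg.norm(p+s[0]*d-q-s[1]*e)
def blob(img,lo,hi,box):
    x0,y0,x1,y1=box; m=cv2.inRange(cv2.cvtColor(img[y0:y1,x0:x1],cv2.COLOR_RGB2HSV),lo,hi)
    cs=max(cv2.findContours(m,0,2)[0],key=cv2.contourArea); return cs+[x0,y0]
E
python3 - <<'E'
from h import *
a=cv2.imread("pics/top.png")[...,::-1].copy(); b=cv2.imread("pics/side.png")[...,::-1].copy()
hsv=cv2.cvtColor(a,cv2.COLOR_RGB2HSV)
print(hsv[230,190],hsv[206,240],hsv[206,247],hsv[250,200],hsv[215,320],hsv[235,335])
j=blob(a,(60,30,60),(100,255,255),(305,200,335,240)); print('jar top',cv2.boundingRect(j),cv2.contourArea(j))
k=blob(b,(60,30,60),(100,255,255),(262,235,295,275)); print('jar side',cv2.boundingRect(k),cv2.contourArea(k))
mu=lambda c:(lambda m:(m['m10']/m['m00'],m['m01']/m['m00']))(cv2.moments(c))
print('jar two',two(mu(j),mu(k)))
for z in (.05,.06): print(onz('top',mu(j),z))
# head: dark/low-value disc
V=hsv[...,2]; m=(V<110).astype(np.uint8)*255
m[:, :150]=0;m[:,250:]=0;m[:155]=0;m[255:]=0
m=cv2.morphologyEx(m,cv2.MORPH_OPEN,np.ones((5,5)))
m=cv2.morphologyEx(m,cv2.MORPH_CLOSE,np.ones((9,9)))
c=max(cv2.findContours(m,0,2)[0],key=cv2.contourArea)
print('head',cv2.fitEllipse(c),cv2.minEnclosingCircle(c))
(cx,cy),_,_=cv2.fitEllipse(cv2.convexHull(c))
print(onz('top',(cx,cy),.127))
for n,p in dict(board=(325,219),tapeNear=(402,214),whitebowl=(249,147),terra=(145,167),p1=(285,203),p2=(305,259),p3=(332,259),pink=(309,177)).items(): print(n,onz(*('top',p,.05)).round(3))
w=blob(a,(0,0,200),(180,60,255),(185,160,215,190)); print('stroke',onz('top',mu(w),.127))
cv2.imwrite('pics/c1.png',np.hstack([cv2.resize(a[165:275,145:345,::-1],None,fx=2.9,fy=2.9)[:310,:],]))
E
```

```text
[ 14  88 139] [ 14  76 117] [ 18  75 187] [ 17  63 197] [ 49  20 240] [ 15 138 188]
jar top (311, 213, 13, 13) 10.5
jar side (270, 253, 16, 17) 159.5
jar two (array([ 0.52605164, -0.14258245,  0.02053356]), np.float64(0.002780612880654314))
[ 0.52235635 -0.14050636  0.05      ]
[ 0.52157471 -0.13983252  0.06      ]
head ((207.3882293701172, 173.6697998046875), (13.060627937316895, 19.767196655273438), 127.49678039550781) ((209.5, 173.5), 10.606701850891113)
[0.64964244 0.18995785 0.127     ]
board [ 0.528 -0.175  0.05 ]
tapeNear [ 0.551 -0.417  0.05 ]
whitebowl [0.753 0.073 0.05 ]
terra [0.678 0.403 0.05 ]
p1 [ 0.575 -0.047  0.05 ]
p2 [ 0.401 -0.115  0.05 ]
p3 [ 0.403 -0.199  0.05 ]
pink [ 0.661 -0.122  0.05 ]
stroke [0.64350582 0.21558145 0.127     ]
```

View pics/c1.png

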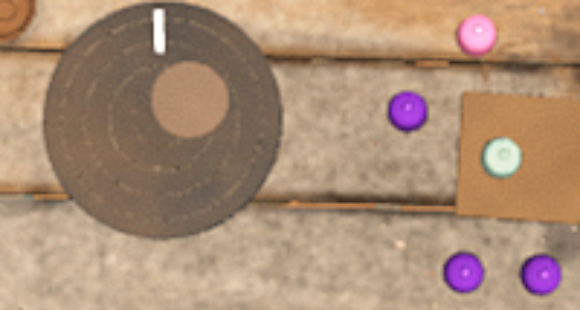

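The crop shows the pale green knobbed jar at crop (502,157), i.e. (318,219), alone on the board. The head's centre is at crop (163,120), and the stroke at crop (159,32).

```bash
python3 - <<'E'
from h import *
a=cv2.imread("pics/top.png"); g=cv2.resize(cv2.cvtColor(a[155:260,145:260],cv2.COLOR_BGR2GRAY),None,fx=4,fy=4,interpolation=2)
for p2 in(40,60):
  c=cv2.HoughCircles(cv2.GaussianBlur(g,(5,5),1),cv2.HOUGH_GRADIENT,1.5,200,param1=120,param2=p2,minRadius=150,maxRadius=180)
  print(c)
C=c[0,0]; uv=((C[0]+.5)/4+144.5,(C[1]+.5)/4+154.5); print(uv,'wheel',onz('top',uv,.127),onz('top',(201.2,206.4),.127),'r',C[2]/4)
b=cv2.imread("pics/side.png")
jar=onz('top',(318.1,219.1),.065);print('jar',jar,pix('side',jar), 'stroke',onz('top',(199.5,176),.127))
s=env.get_obs();w=onz('top',uv,.127);d=[w[0],w[1]-.08]-s['tool_pos'][:2];y=np.radians(s['tool_rot'][2])
print('shift tool',d[0]*np.cos(y)+d[1]*np.sin(y),d[0]*np.sin(y)-d[1]*np.cos(y),'turn',-(np.pi/2-y))
print(pix('side',w))
E
```

```text
[[[224.25 203.25 165.75]]]
[[[221.25 204.75 165.  ]]]
(np.float32(199.9375), np.float32(205.8125)) wheel [0.55072597 0.20955177 0.127     ] [0.54905585 0.20565786 0.127     ] r 41.25
jar [ 0.52596104 -0.15204839  0.065     ] [276.7715054 250.2004363] stroke [0.64164139 0.21505875 0.127     ]
shift tool 0.5542215403419763 -0.5355677656437716 turn -1.1369224275981347
[267.37660762 164.01453034]
```

```bash
python3 -m crank '[{"x":0.02,"y":-0.02,"turn":-0.06},{"x":0.06,"y":-0.058,"turn":-0.17},{"x":0.1,"y":-0.097,"turn":-0.28},{"x":0.14,"y":-0.135,"turn":-0.4},{"x":0.18,"y":-0.174,"turn":-0.51},{"x":0.22,"y":-0.213,"turn":-0.63},{"x":0.26,"y":-0.251,"turn":-0.74},{"x":0.3,"y":-0.29,"turn":-0.86},{"x":0.34,"y":-0.329,"turn":-0.97},{"x":0.38,"y":-0.367,"turn":-1.08},{"x":0.42,"y":-0.406,"turn":-1.137},{"x":0.46,"y":-0.444,"turn":-1.137}]' 0 10; python3 -c "
from h import *
s=env.get_obs();print(s['tool_pos'],s['tool_rot'],s['qpos'],s['force'])"
```

```text
[ 0.27300312 -0.58938103  0.24056671] [-1.79901601e+02  3.98591276e-03  2.48591433e+01] [65.9522561  18.43522988 -4.01747773 83.16787459  1.29415033 78.54048736
 -3.25987518] [ 0.96873005 -0.15072766  0.4950359 ]invalid input
```

```bash
python3 -m crank '[{"x":0.02,"y":-0.02,"z":0,"turn":-0.06},{"x":0.06,"y":-0.058,"z":0,"turn":-0.17},{"x":0.1,"y":-0.097,"z":0,"turn":-0.28},{"x":0.14,"y":-0.135,"z":0,"turn":-0.4},{"x":0.18,"y":-0.174,"z":0,"turn":-0.51},{"x":0.22,"y":-0.213,"z":0,"turn":-0.63},{"x":0.26,"y":-0.251,"z":0,"turn":-0.74},{"x":0.3,"y":-0.29,"z":0,"turn":-0.86},{"x":0.34,"y":-0.329,"z":0,"turn":-0.97},{"x":0.38,"y":-0.367,"z":0,"turn":-1.08},{"x":0.42,"y":-0.406,"z":0,"turn":-1.137},{"x":0.46,"y":-0.444,"z":0,"turn":-1.137}]' 0 10; python3 -c "
from h import *
s=env.get_obs();print(s['tool_pos'],s['tool_rot'],s['qpos'],s['force'])"
```

```text
time_s: 1.6
tool_pos: [0.5041, 0.008, 0.2414]
tool_rot: [180.0, 0.0, 90.0]
force: [0.6, -0.1, 0.1]
grip_width: 0.0002
grasp_force: 0.0
[0.50409302 0.008006   0.24140763] [1.79998379e+02 3.44131158e-02 9.00116151e+01] [ 33.98615894   2.40602247 -38.59495782 102.28324738   1.58316563
  75.84215117  -4.95990372] [ 0.6198233  -0.11451804  0.07817514]
```

```bash
python3 -m crank '[{"x":0.04,"y":0.015,"z":0.01,"turn":0},{"x":0.08,"y":0.03,"z":0.035,"turn":0},{"x":0.119,"y":0.046,"z":0.06,"turn":0},{"x":0.119,"y":0.046,"z":0.08,"turn":0},{"x":0.119,"y":0.046,"z":0.08,"turn":0},{"x":0.119,"y":0.046,"z":0.08,"turn":0}]'; python3 -c "
from h import *
s=env.get_obs();print(s['tool_pos'],s['tool_rot'],s['qpos'],s['force'])"
```

```text
time_s: 2.35
tool_pos: [0.5503, 0.1239, 0.1621]
tool_rot: [180.0, 0.1, 89.9]
force: [0.2, 0.4, -0.4]
grip_width: 0.0007
grasp_force: 0.0
[0.55029475 0.12391776 0.16211489] [1.79960472e+02 5.36179396e-02 8.98809954e+01] [ 22.31662913  15.61183146 -43.46072468 100.21502006  11.52912903
  68.69899959 -24.42343252] [ 0.19164209  0.37133515 -0.41551762]
```

```bash
python3 -m crank '[{"x":0.003,"y":0,"z":0.005,"turn":0},{"x":0.003,"y":0,"z":0.01,"turn":0},{"x":0.003,"y":0,"z":0.011,"turn":0},{"x":0.003,"y":0,"z":0.011,"turn":0}]'; python3 -m crank '[{"x":0,"y":0,"z":0.0015,"turn":0},{"x":0,"y":0,"z":0.0015,"turn":0}]' ; python3 -m crank '[{"x":0,"y":0,"z":0.001,"turn":0},{"x":0,"y":0,"z":0.001,"turn":0}]'
```

```text
time_s: 2.85
tool_pos: [0.5499, 0.1283, 0.1505]
tool_rot: [-180.0, 0.0, 90.0]
force: [-0.4, 0.2, -0.3]
grip_width: 0.0003
grasp_force: 0.0
time_s: 3.1
tool_pos: [0.5499, 0.1284, 0.1489]
tool_rot: [-180.0, 0.0, 90.0]
force: [-0.3, 0.6, 0.2]
grip_width: 0.0005
grasp_force: 0.0
time_s: 3.35
tool_pos: [0.55, 0.1285, 0.1481]
tool_rot: [180.0, 0.0, 90.0]
force: [-0.3, 0.1, 1.0]
grip_width: 0.0005
grasp_force: 0.5
```

```bash
python3 -m crank '[{"x":0,"y":0,"z":0.0005,"turn":0},{"x":0,"y":0,"z":0.0005,"turn":0}]'; python3 -m crank '[{"x":0,"y":0,"z":0.0005,"turn":0},{"x":0,"y":0,"z":0.0005,"turn":0}]'
```

```text
time_s: 3.6
tool_pos: [0.5501, 0.1284, 0.1477]
tool_rot: [180.0, 0.0, 90.0]
force: [-0.2, -0.5, 1.9]
grip_width: 0.0002
grasp_force: 1.0
time_s: 3.85
tool_pos: [0.5502, 0.1285, 0.1473]
tool_rot: [180.0, 0.0, 90.0]
force: [-0.4, -0.1, 3.1]
grip_width: 0.0004
grasp_force: 1.7
```

```bash
python3 -m crank '[{"x":0.0001,"y":0.0042,"z":0.0003,"turn":0},{"x":0.0012,"y":0.0139,"z":0.0005,"turn":0},{"x":0.0048,"y":0.0274,"z":0.0005,"turn":0},{"x":0.0122,"y":0.0424,"z":0.0005,"turn":0},{"x":0.0234,"y":0.0566,"z":0.0005,"turn":0},{"x":0.04,"y":0.0693,"z":0.0005,"turn":0}]'
```

```text
time_s: 4.6
tool_pos: [0.6212, 0.1683, 0.1466]
tool_rot: [179.9, -0.0, 89.9]
force: [-1.9, -0.0, 5.9]
grip_width: 0.0005
grasp_force: 2.8
```

```bash
python3 -m crank '[{"x":0.0193,"y":0.008,"z":-0.0003,"turn":0},{"x":0.04,"y":0.0107,"z":-0.0003,"turn":0},{"x":0.0607,"y":0.008,"z":-0.0003,"turn":0},{"x":0.08,"y":0,"z":-0.0003,"turn":0},{"x":0.0966,"y":-0.0127,"z":-0.0003,"turn":0},{"x":0.1093,"y":-0.0293,"z":-0.0003,"turn":0}]'; python3 -c "
from h import *
s=env.get_obs();print(s['qpos'])"
```

```text
time_s: 5.35
tool_pos: [0.5885, 0.2789, 0.1468]
tool_rot: [-180.0, 0.0, 90.1]
force: [-0.4, -2.0, 5.3]
grip_width: 0.0003
grasp_force: 2.5
[  4.50317765  27.84303194 -42.72814846  88.40006235  19.53249143
  71.47595022 -41.12824289]
```

```bash
python3 -m crank '[{"x":0.008,"y":-0.0193,"z":0,"turn":0},{"x":0.0107,"y":-0.04,"z":0,"turn":0},{"x":0.008,"y":-0.0607,"z":0,"turn":0},{"x":0,"y":-0.08,"z":0,"turn":0},{"x":-0.0127,"y":-0.0966,"z":0,"turn":0},{"x":-0.0293,"y":-0.1093,"z":0,"turn":0}]'; python3 -c "
from h import *
s=env.get_obs();print(s['qpos'])"
```

```text
time_s: 6.1
tool_pos: [0.4792, 0.2483, 0.1468]
tool_rot: [180.0, 0.0, 90.0]
force: [1.3, -0.1, 4.9]
grip_width: 0.0007
grasp_force: 2.4
[ 11.64355748  13.89303025 -46.92629037 104.39299129  11.07517154
  66.39455076 -38.88082401]
```

```bash
python3 -m crank '[{"x":-0.0193,"y":-0.008,"z":0,"turn":0},{"x":-0.04,"y":-0.0107,"z":0,"turn":0},{"x":-0.0607,"y":-0.008,"z":0,"turn":0},{"x":-0.08,"y":0,"z":0,"turn":0},{"x":-0.0966,"y":0.0127,"z":0,"turn":0},{"x":-0.1093,"y":0.0293,"z":0,"turn":0}]'
```

```text
time_s: 6.85
tool_pos: [0.5097, 0.1379, 0.1467]
tool_rot: [-180.0, 0.1, 90.0]
force: [-0.6, 1.2, 5.6]
grip_width: 0.0003
grasp_force: 2.4
```

```bash
python3 -m crank '[{"x":-0.008,"y":0.0193,"z":0,"turn":0},{"x":-0.0107,"y":0.04,"z":0,"turn":0},{"x":-0.008,"y":0.0607,"z":0,"turn":0},{"x":0,"y":0.08,"z":0,"turn":0},{"x":0.0127,"y":0.0966,"z":0,"turn":0},{"x":0.0293,"y":0.1093,"z":0,"turn":0}]'; python3 - <<'E'
from h import *
a=imaging.read_camera('side');t=imaging.read_camera('top')
cv2.imwrite('pics/s2.png',cv2.resize(np.hstack([a[120:260,200:340],t[140:280,130:270]]),None,fx=2.8,fy=2.8)[...,::-1])
E
```

```text
time_s: 7.6
tool_pos: [0.6208, 0.1679, 0.1466]
tool_rot: [180.0, 0.0, 89.9]
force: [-1.0, 0.0, 6.1]
grip_width: 0.0005
grasp_force: 2.6
```

View pics/s2.png

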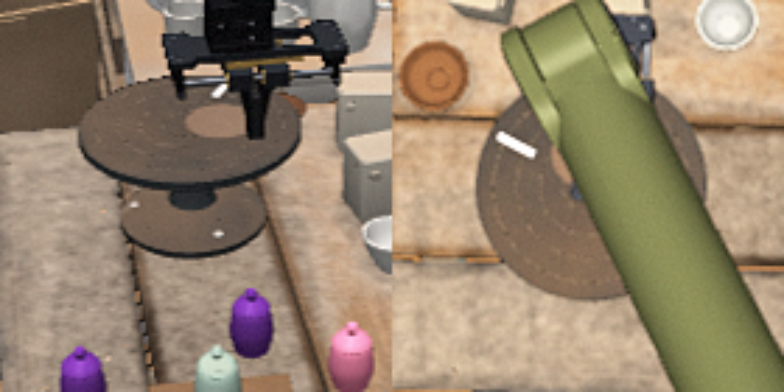

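The stroke in the top half is at (515,145), about 60° round. It started near 3°, so the head has made a full turn plus about 57°. Now the spin.

```bash
python3 -m crank '[{"x":0.0075,"y":0.0038,"z":0,"turn":0},{"x":0.0234,"y":0.009,"z":0,"turn":0},{"x":0.047,"y":0.0104,"z":0,"turn":0},{"x":0.0763,"y":0.002,"z":0,"turn":0},{"x":0.1039,"y":-0.0212,"z":0,"turn":0},{"x":0.119,"y":-0.0568,"z":0,"turn":0},{"x":0.1156,"y":-0.0953,"z":0,"turn":0},{"x":0.0946,"y":-0.1278,"z":0,"turn":0},{"x":0.0607,"y":-0.1466,"z":-0.012,"turn":0},{"x":0.0261,"y":-0.1481,"z":-0.04,"turn":0},{"x":0,"y":-0.1386,"z":-0.07,"turn":0},{"x":-0.02,"y":-0.1386,"z":-0.09,"turn":0}]'; python3 - <<'E'
from h import *
T=[];P=[]
for i in range(4):
    t=imaging.read_camera('side');T.append(env.get_obs()['time_s']);P.append(t[135:225,215:325])
print(T); cv2.imwrite('pics/s3.png',cv2.resize(np.vstack([np.hstack(P[:2]),np.hstack(P[2:])]),None,fx=3,fy=3)[...,::-1])
E
```

```text
time_s: 9.2
tool_pos: [0.4806, 0.1458, 0.237]
tool_rot: [-180.0, 0.1, 89.8]
force: [-0.0, 0.6, 0.2]
grip_width: 0.0003
grasp_force: 0.0
[9.25, 9.3, 9.35, 9.4]
```

View pics/s3.png

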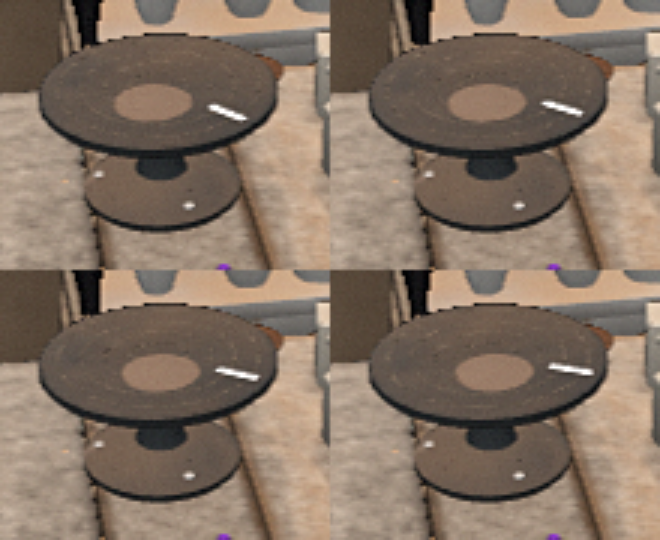

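The stroke moves anticlockwise from (227,112) to (241,99) over the four frames with nothing touching the head, so it is coasting. I move to above the jar while it runs down.

```bash
python3 -m crank '[{"x":-0.02,"y":0.003,"z":0,"turn":0},{"x":-0.06,"y":0.009,"z":0,"turn":0},{"x":-0.1,"y":0.015,"z":0,"turn":0},{"x":-0.14,"y":0.021,"z":0,"turn":0},{"x":-0.18,"y":0.027,"z":0,"turn":0},{"x":-0.22,"y":0.033,"z":0.01,"turn":0},{"x":-0.26,"y":0.039,"z":0.025,"turn":0},{"x":-0.285,"y":0.043,"z":0.04,"turn":0},{"x":-0.298,"y":0.045,"z":0.055,"turn":0},{"x":-0.298,"y":0.045,"z":0.055,"turn":0},{"x":-0.298,"y":0.045,"z":0.055,"turn":0},{"x":-0.298,"y":0.045,"z":0.055,"turn":0}]' 0.07 12; python3 - <<'E'
from h import *
c=imaging.get_calibration('wrist');w=imaging.read_camera('wrist')
P=[imaging.read_camera('side')[135:225,215:325] for i in range(4)]
cv2.imwrite('pics/wr.png',w[...,::-1])
d=[np.abs(P[0].astype(int)-p).max() for p in P];print('wheel motion',d)
print(c, pix('wrist',[.526,-.152,.085],c))
print(env.get_obs()['tool_pos'])
E
```

```text
time_s: 10.9
tool_pos: [0.5263, -0.1482, 0.1827]
tool_rot: [179.9, 0.0, 90.1]
force: [0.1, -0.6, 0.0]
grip_width: 0.0698
grasp_force: 0.0
wheel motion [np.int64(0), np.int64(90), np.int64(127), np.int64(124)]
{'camera_matrix': array([[311.12327176,   0.        , 277.57749614],
       [  0.        , 311.12327176, 210.15485177],
       [  0.        ,   0.        ,   1.        ]]), 'position': array([ 0.52602959, -0.08134837,  0.32494658]), 'attitude': array([-13.98417979,  -0.02072307,   0.11994524])} [277.2484786  223.31827445]
[ 0.52580819 -0.14936079  0.1822505 ]
```

View pics/wr.png

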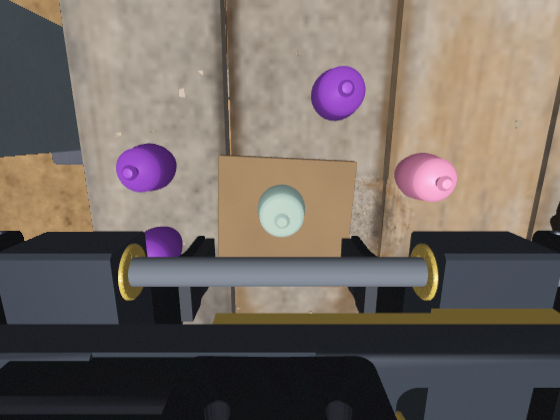

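The jar's knob is at (282,222), about 4 mm to the right of the predicted pixel. There is clear space on both sides for the fingers, but the wheel is still moving, so I wait while centring.

```bash
python3 -m crank '[{"x":-0.002,"y":0.004,"z":0,"turn":0},{"x":-0.002,"y":0.004,"z":0.03,"turn":0},{"x":-0.002,"y":0.004,"z":0.05,"turn":0},{"x":-0.002,"y":0.004,"z":0.05,"turn":0},{"x":-0.002,"y":0.004,"z":0.05,"turn":0},{"x":-0.002,"y":0.004,"z":0.05,"turn":0},{"x":-0.002,"y":0.004,"z":0.05,"turn":0},{"x":-0.002,"y":0.004,"z":0.05,"turn":0}]'; python3 - <<'E'
from h import *
def st():
    a=imaging.read_camera('side')[135:225,215:325]; m=cv2.inRange(cv2.cvtColor(a,cv2.COLOR_RGB2HSV),(0,0,215),(180,70,255))[15:48,5:90]
    y,x=np.nonzero(m); return a,x.mean() if len(x) else None,y.mean() if len(x) else None
P=[st() for i in range(6)]
for a,x,y in P: print(x,y,np.abs(P[0][0].astype(int)-a).max())
E
```

```text
time_s: 12.15
tool_pos: [0.5299, -0.1517, 0.1323]
tool_rot: [180.0, 0.0, 90.0]
force: [0.4, -0.1, 0.5]
grip_width: 0.0703
grasp_force: 0.0
82.5 27.25 0
82.5 27.25 145
82.5 27.25 129
82.5 27.25 126
82.5 27.25 127
82.5 27.25 121
```

```bash
cat > still.py <<'E'
from h import *
A=imaging.read_camera('side')
for i in range(8): B=imaging.read_camera('side')
d=np.abs(A.astype(int)-B).max(2); s=d[135:225,215:325]
ys,xs=np.nonzero(s>50); print('big diffs in wheel box',len(xs),list(zip(xs+215,ys+135))[:12]); print(env.get_obs()['time_s'])
for im in(A,B):
    m=cv2.inRange(cv2.cvtColor(im,cv2.COLOR_RGB2HSV),(0,0,190),(180,80,255))[150:182,230:306]
    cs=[c for c in cv2.findContours(m,0,2)[0] if cv2.contourArea(c)>4]; print([cv2.boundingRect(c) for c in cs])
cv2.imwrite('pics/s5.png',cv2.resize(np.hstack([A[135:225,215:325],B[135:225,215:325]]),None,fx=3,fy=3)[...,::-1])
E
python3 still.py
```

```text
big diffs in wheel box 2 [(np.int64(248), np.int64(214)), (np.int64(249), np.int64(214))]
12.9
[(70, 24, 6, 8)]
[(70, 24, 6, 8)]
```

View pics/s5.png

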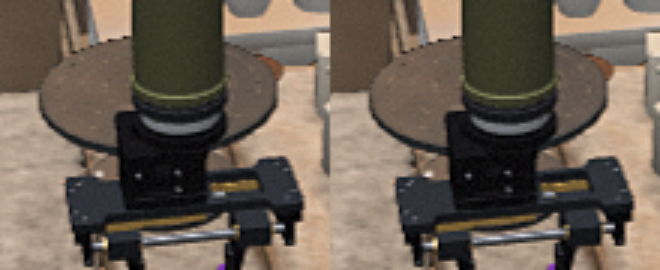

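The arm hides the wheel in the side view here (it fills x 120–300 of the crop), so I use the top camera.

```bash
cat > still.py <<'E'
from h import *
A=imaging.read_camera('top')
for i in range(8): B=imaging.read_camera('top')
s=np.abs(A.astype(int)-B).max(2)[160:252,156:246]
print('max',s.max(),'n>25',(s>25).sum(),env.get_obs()['time_s'])
for im in(A,B):
    m=cv2.inRange(cv2.cvtColor(im,cv2.COLOR_RGB2HSV),(0,0,200),(180,60,255))[168:246,162:240]
    c=max(cv2.findContours(m,0,2)[0],key=cv2.contourArea,default=None); print(None if c is None else cv2.minAreaRect(c))
cv2.imwrite('pics/t5.png',A[...,::-1])
E
python3 still.py
```

```text
max 15 n>25 0 13.35
((14.95121955871582, 18.560977935791016), (14.992681503295898, 3.4358229637145996), 38.65980911254883)
((14.95121955871582, 18.560977935791016), (14.992681503295898, 3.4358229637145996), 38.65980911254883)
```

The wheel is at a standstill, so I grasp the jar.

```bash
python3 -m crank '[{"x":0,"y":0,"z":0.03,"turn":0},{"x":0,"y":0,"z":0.06,"turn":0},{"x":0,"y":0,"z":0.075,"turn":0},{"x":0,"y":0,"z":0.082,"turn":0},{"x":0,"y":0,"z":0.082,"turn":0}]'; python3 -m crank '[{"x":0,"y":0,"z":0,"turn":0},{"x":0,"y":0,"z":0,"turn":0},{"x":0,"y":0,"z":0,"turn":0},{"x":0,"y":0,"z":0,"turn":0},{"x":0,"y":0,"z":0,"turn":0}]' 0.03 10
```

```text
time_s: 13.98
tool_pos: [0.5299, -0.1516, 0.0501]
tool_rot: [180.0, 0.0, 90.0]
force: [-0.1, 0.2, 0.8]
grip_width: 0.0704
grasp_force: 0.0
time_s: 14.6
tool_pos: [0.5298, -0.1517, 0.0502]
tool_rot: [180.0, 0.0, 90.0]
force: [-1.2, 0.3, 2.7]
grip_width: 0.0441
grasp_force: 10.0
```

```bash
python3 -m crank '[{"x":0,"y":0,"z":-0.005,"turn":0},{"x":0,"y":0,"z":-0.02,"turn":0},{"x":0,"y":0,"z":-0.05,"turn":0},{"x":0,"y":0,"z":-0.09,"turn":0},{"x":0,"y":0,"z":-0.13,"turn":0},{"x":0,"y":0,"z":-0.17,"turn":0},{"x":0,"y":0,"z":-0.19,"turn":0},{"x":0,"y":0,"z":-0.19,"turn":0}]';  python3 - <<'E'
from h import *
t=imaging.read_camera('top');g0=cv2.imread('pics/top.png')[...,::-1]
# head edge: radial gradient points from a rough centre, then ellipse/circle fit on head plane
for im in (g0,cv2.imread('pics/t5.png')[...,::-1],t):
    v=cv2.GaussianBlur(cv2.cvtColor(np.ascontiguousarray(im),cv2.COLOR_RGB2GRAY),(3,3),0).astype(np.float32)
    P=[]
    for a in np.radians(np.arange(0,360,4)):
        r=np.arange(35,47,.25); x=(201+r*np.cos(a)).astype(np.float32);y=(206+r*np.sin(a)).astype(np.float32)
        q=cv2.remap(v,x[None],y[None],1)[0]; i=np.argmax(np.diff(q)); P.append(onz('top',(x[i]+.06*np.cos(a),y[i]+.06*np.sin(a)),.129)[:2])
    P=np.array(P)
    from scipy.optimize import least_squares
    f=least_squares(lambda p:np.hypot(*(P-p[:2]).T)-p[2],[.55,.207,.125],loss='soft_l1',f_scale=.001)
    print(f.x.round(4))
E
```

```text
time_s: 15.6
tool_pos: [0.5307, -0.1517, 0.2424]
tool_rot: [179.8, 0.1, 90.0]
force: [-1.0, 0.3, -1.5]
grip_width: 0.0439
grasp_force: 10.0
[0.5512 0.2069 0.1249]
[0.5513 0.2069 0.1249]
[0.5512 0.2069 0.1249]
```

```bash
python3 -m crank '[{"x":0.01,"y":0,"z":0,"turn":0},{"x":0.035,"y":0.002,"z":0,"turn":0},{"x":0.07,"y":0.004,"z":0,"turn":0},{"x":0.11,"y":0.006,"z":0,"turn":0},{"x":0.15,"y":0.008,"z":0,"turn":0},{"x":0.19,"y":0.01,"z":0,"turn":0},{"x":0.23,"y":0.012,"z":0,"turn":0},{"x":0.27,"y":0.014,"z":0,"turn":0},{"x":0.31,"y":0.016,"z":0,"turn":0},{"x":0.34,"y":0.018,"z":0,"turn":0},{"x":0.355,"y":0.02,"z":0,"turn":0},{"x":0.359,"y":0.0205,"z":0,"turn":0}]';python3 -m crank '[{"x":0,"y":0,"z":0.02,"turn":0},{"x":0,"y":0,"z":0.04,"turn":0},{"x":0,"y":0,"z":0.055,"turn":0},{"x":0,"y":0,"z":0.06,"turn":0},{"x":0,"y":0,"z":0.06,"turn":0},{"x":0,"y":0,"z":0.06,"turn":0}]'; python3 - <<'E'
from h import *
w=imaging.read_camera('wrist');a=imaging.read_camera('side')
cv2.imwrite('pics/p1.png',np.hstack([cv2.resize(w,(448,336)),cv2.resize(a[100:220,210:330],(336,336))])[...,::-1])
E
```

```text
time_s: 17.15
tool_pos: [0.5496, 0.208, 0.239]
tool_rot: [-179.9, 0.0, 90.1]
force: [0.3, -0.1, -1.5]
grip_width: 0.044
grasp_force: 10.0
time_s: 17.9
tool_pos: [0.5506, 0.2076, 0.1805]
tool_rot: [179.9, -0.0, 90.0]
force: [0.8, 0.6, -0.8]
grip_width: 0.0439
grasp_force: 10.0
```

View pics/p1.png

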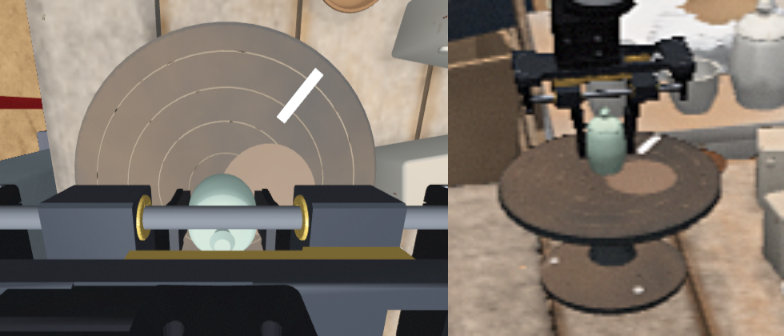

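The jar hangs upright over the head's centre: it is at (222,215) in the wrist view, and the rings centre on x≈226. I lower it gently.

```bash
python3 -m crank '[{"x":0,"y":0,"z":0.005,"turn":0},{"x":0,"y":0,"z":0.009,"turn":0},{"x":0,"y":0,"z":0.0115,"turn":0},{"x":0,"y":0,"z":0.0115,"turn":0},{"x":0,"y":0,"z":0.0115,"turn":0}]';python3 -m crank '[{"x":0,"y":0,"z":0.0005,"turn":0},{"x":0,"y":0,"z":0.001,"turn":0},{"x":0,"y":0,"z":0.001,"turn":0}]'
```

```text
time_s: 18.62
tool_pos: [0.5502, 0.2074, 0.1684]
tool_rot: [180.0, 0.0, 90.0]
force: [-0.5, 1.1, -0.5]
grip_width: 0.044
grasp_force: 10.0
time_s: 19.0
tool_pos: [0.5502, 0.2074, 0.1673]
tool_rot: [180.0, 0.0, 90.0]
force: [0.7, 0.5, -1.0]
grip_width: 0.0439
grasp_force: 10.0
```

```bash
python3 -m crank '[{"x":0,"y":0,"z":0.0005,"turn":0},{"x":0,"y":0,"z":0.0005,"turn":0},{"x":0,"y":0,"z":0.0005,"turn":0}]';python3 -m crank '[{"x":0,"y":0,"z":0.0005,"turn":0},{"x":0,"y":0,"z":0.0005,"turn":0},{"x":0,"y":0,"z":0.0005,"turn":0}]'
```

```text
time_s: 19.38
tool_pos: [0.5501, 0.2074, 0.1668]
tool_rot: [-180.0, 0.0, 90.0]
force: [0.4, -0.4, -1.0]
grip_width: 0.0439
grasp_force: 10.0
time_s: 19.75
tool_pos: [0.5502, 0.2074, 0.1664]
tool_rot: [180.0, 0.0, 90.0]
force: [0.1, -0.5, -0.3]
grip_width: 0.0439
grasp_force: 10.0
```

```bash
for i in 1 2; do python3 -m crank '[{"x":0,"y":0,"z":0.0005,"turn":0},{"x":0,"y":0,"z":0.0005,"turn":0},{"x":0,"y":0,"z":0.0005,"turn":0}]'; done | grep -E "force: \[|pos"
```

```text
tool_pos: [0.5502, 0.2074, 0.1659]
force: [-0.7, -0.7, 0.9]
tool_pos: [0.5502, 0.2074, 0.1654]
force: [-1.0, -1.2, 2.3]
```

It is in contact, so I ease off a little and release.

```bash
python3 -m crank '[{"x":0,"y":0,"z":-0.0005,"turn":0},{"x":0,"y":0,"z":-0.0005,"turn":0}]'; python3 -m crank '[{"x":0,"y":0,"z":0,"turn":0},{"x":0,"y":0,"z":0,"turn":0},{"x":0,"y":0,"z":0,"turn":0},{"x":0,"y":0,"z":0,"turn":0}]' 0.07; python3 -m crank '[{"x":0,"y":0,"z":-0.005,"turn":0},{"x":0,"y":0,"z":-0.02,"turn":0},{"x":0,"y":0,"z":-0.045,"turn":0},{"x":0,"y":0,"z":-0.08,"turn":0},{"x":0,"y":0,"z":-0.12,"turn":0},{"x":-0.03,"y":0,"z":-0.14,"turn":0},{"x":-0.08,"y":0,"z":-0.14,"turn":0},{"x":-0.13,"y":0,"z":-0.14,"turn":0},{"x":-0.17,"y":0,"z":-0.14,"turn":0},{"x":-0.19,"y":0,"z":-0.14,"turn":0},{"x":-0.2,"y":0,"z":-0.14,"turn":0},{"x":-0.2,"y":0,"z":-0.14,"turn":0}]'; python3 - <<'E'
from h import *
t=imaging.read_camera('top');a=imaging.read_camera('side')
cv2.imwrite('pics/p2.png',np.hstack([cv2.resize(t[150:270,140:340],(500,300)),cv2.resize(a[110:230,210:330],(300,300))])[...,::-1])
E
```

```text
time_s: 20.75
tool_pos: [0.5502, 0.2074, 0.1658]
tool_rot: [180.0, 0.0, 90.0]
force: [-1.5, -0.8, 1.6]
grip_width: 0.0442
grasp_force: 10.0
time_s: 21.25
tool_pos: [0.5501, 0.2074, 0.1657]
tool_rot: [-180.0, 0.0, 90.0]
force: [-0.2, 0.4, 0.7]
grip_width: 0.0683
grasp_force: 0.0
time_s: 22.75
tool_pos: [0.5503, 0.0075, 0.3064]
tool_rot: [180.0, -0.0, 90.0]
force: [0.2, 0.1, 0.2]
grip_width: 0.0699
grasp_force: 0.0
```

View pics/p2.png

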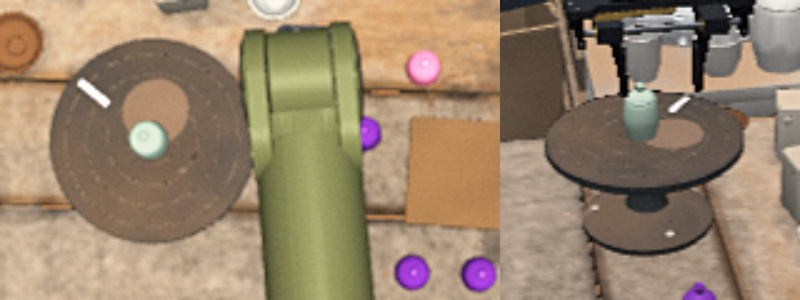

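The jar stands upright and untouched at the middle of the head: crop (148,140), against the head's centre at about (150,140). The gripper is clear of everything.

```bash
python3 -c "
from cell import env
print(env.sign_off())"
```

```text
the job is handed in; nothing more can be done
None
```

I drew the wheel anticlockwise through just over a full turn at about 3 to 6 N, then spun it and let it coast to a standstill untouched; the green jar now stands upright at the middle of the head, released, and the job is handed in.

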